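# Show both welds of a tee to the camera with an inspection mirror

### The arm

A 6-joint arm with a two-finger parallel gripper is mounted at the origin on a cart in front of the work surface, level with it; the furniture and walls round the work are solid. World frame = base frame: x ahead of the robot, y to its left, z up, the work surface at z = 0. Lengths are in m, angles in rad, forces in N, time in s.
With the tool pointing down it reaches from about 0.375 to 0.975 m from the base axis. Payload 3.8 kg.
Tool frame: the origin (TCP) lies at the very end of the fingers, on their centre line; the grasp point (between the pads) lies 19 mm behind it; z points along the fingers, y is the line along which they close (so a half turn about z gives the same grasp; the last joint's range is limited). The gripper opens to 85 mm and grips with 20 to 120 N. Pads are 22 mm wide; open, the fingers measure 114 mm over their backs; the gripper's body (76 mm by 85 mm) begins 54 mm behind the grasp point. The pads swing forward as they close: fully open they stand 13 mm farther back than shut.
Start: joints at [1.176, 0.264, 1.604, -0, 1.274, -0.037], TCP at [0.236, 0.632, 0.231] pointing down, gripper open.
Joint ranges: [-2.63, 2.63], [-0.94, 2.18], [0.31, 2.57], [-1.31, 4.45], [0, 2.66], [-2.55, 2.55]. Speed limits (rad/s): [2.57, 2.57, 3.14, 3.14, 3.14, 3.14].

### API

Orientations are given as a rotation vector (axis times angle).
In Python, from workcell import monitor, viewer, job gives the robot as it stands. The module is installed in compiled form; this text tells all that it offers.
- The arm moves only by the tool step_arm, never from a script. Its argument "series" is one flat list of numbers, 4 for each row, row after row: the shift along the tool's x, y, z in m, then the turn about the tool's z in rad. A call has 1 to 8 rows; each row is the pose to reach, as a shift and turn from the pose commanded when the call began, along the tool's axes at that moment; what a row does not reach only later rows make up. A row lasts 1/8 s, in which the tool goes at most 62.5 mm and 10.7 degrees, less where a joint would pass 70% of its speed; a pose out of reach is approached as far as the arm can. A call with a gripper value outside its range is refused whole. "gripper" is the opening, from 0 (shut) to 1 (fully open), set as the call begins (left out, the last holds). The fingers move at their own pace and stop on an object; "newtons" is the grip in N (left out, the last holds). Time passes only in rows, so rows that repeat a pose let the fingers close. It gives the time, the measured TCP pose, the force, the opening and the grip force at its end, in the units of the state.
- monitor.read_state(): the state, without advancing time (a new reading comes with each control period).
- viewer.read_camera(name): name is "side" or "top"; returns a dict with "image" (420x560x3 uint8, red, green, blue), "intrinsics" (3x3 intrinsics, pixels), "T" (4x4, takes a point from camera to world coordinates). Camera axes: x right, y up, looking along -z (the intrinsics and any distortion apply to the point x, -y, -z); pixel columns grow to the right and rows downward; lengths in m; the calibration is good to about 2 mm. A picture is of the moment at which its call begins. There is no depth.
- job.finish_job(): hands the job in; it is judged then, once.
Trained networks look in a picture, given as the dict that the camera call returned (one of the last four; its "shot" number tells which), for a name from the list of things; names that differ only in an ending like _2 or _b are one class to them, and where a whole thing is asked for, a point or a joint stands for the part that bears it (a point fixed in the world has none). Each returns a list of dicts, best first, with "score" (0 to 1); they miss things now and then, are a little off and sometimes report something else, mostly with a low value. They report only what shows in the picture. A call takes as long as a camera call.
- viewer.boxes_of(picture, label): "extent" ([centre column, centre row, width, height] in pixels, round what is visible of it).
- viewer.spot_point(picture, label): "point" ([column, row] in pixels: a listed point, or the origin of a listed thing).
The state is a dict: "time": time; "q": joint angles; "joint_vel": joint speeds; "joint_torque": joint torques, N m; "tool_pos": TCP position; "tcp_rot": TCP orientation; "wrist_force": force on the tool from outside, world axes, zero at the start; "torque": the same for the moment, N m; "width": opening from 0.0 (shut) to 1.0 (fully open); "grip_force": force on a finger pad.
Only numpy, scipy, OpenCV 4.12 (cv2) and the standard library are available. Lean on these libraries where they do the work, as an engineer would, in place of code of your own. Each camera call takes 0.05 s, during which the arm holds its last target. There are 200 camera calls.

### The job

Set the tee test piece that lies on the bare table on the photo stand's plate, its long edge against the two dowels and its end against the end stop, and let go of it. Then take the inspection mirror out of its fork by the grip and hold it behind the web, its glass centred on the point the camera is aimed at and angled so that the camera sees the weld on the far side in it; finish while still holding it there, steady and clear of everything. Keep your fingers off the mirror's head, do not bump the camera, and leave the other things where they are.

Things in the scene. Friction and masses are not known exactly. Their poses are not given: they have to be found in the camera images.
- tee: Tee test piece, bare steel, 0.8 kg, lying on the bare table left of the stand (another tee lies further back on the hide; leave it): flange 76 mm wide, 6 mm thick, upright web 9 mm thick, top 26 mm above the underside; 213 mm long. Origin: middle of the underside; y along it (ends -107, +107 mm), x across (flange edges -38, +38; web x = -6 to +3 mm), z up. May be set down either way round.
- photo_stand: Fixed dark steel plate 10 mm thick, x = -60 to 255, y = -125 to 125 mm from its origin (on the table, under the middle of the piece's place); column and camera at the +x end. Stops: two dowels, 12 mm thick, 14 high, touching the line x = 38.5 mm at y = -60 and 60; end stop block 16 mm high, its face at y = 107.5 mm. The piece lies along y, flange edge on both dowels, end on the block.
- camera: Inspection camera, grey box with a black lens ring, clamped on the column, fixed. Lens front at x = +200, z = +200 mm in the photo stand's frame, looking down at 23 degrees over the piece's place to the aim point. Origin and axes are those of the photo stand.
- piece_seat (a point): On the plate's top, 10 mm above the table, axes as the photo stand: the tee's origin lies here (within 0.5 mm) when the piece touches the stops.
- aim (a point): The point where the camera is aimed and focused, in mid-air on the side of the web away from the camera: x = -75, z = +85 mm in the photo stand's frame. The centre of the glass belongs here.
- far_weld (a point): Middle of the weld on the side of the web away from the camera once the piece is in place: x = -9, z = +20 mm in the photo stand's frame.
- square_point (a point): Point between lens and far weld that the glass, centred at the aim point, must face squarely (its normal passes through it) for the camera to see the far weld in it: x = +41, z = +63 mm in the photo stand's frame, 118 mm from the aim point, so the glass faces the camera's side and 11 degrees downwards.
- mirror: Inspection mirror, 0.085 kg, rigid: round head 53 mm across under a thin rod, black block grip on top. Origin: centre of the glass; z up along the rod. Grip 20 mm (x) by 22 mm (y), flat sides, z = 125 to 195 mm. The glass faces +x and 28 degrees down: normal (0.883, 0, -0.469). It hangs upright in the fork, underside of the grip on the fork's top, glass facing the fork's +y side.
- mirror_head: The round head of the mirror with the glass, 53 mm across, 7 mm thick, same origin and axes as the mirror. Not to be touched by the fingers.
- glass (a point): Centre of the glass; z is its outward normal, x points down across the glass, y level.
- grip (a point): On the axis of the mirror's grip, 40 mm above the fork's top (165 mm above the glass centre): a good place to hold.
- mirror_fork: Fixed fork, 190 mm high, that carries the mirror: flat arm 34 mm wide with a 9 mm slot open to its -x side. Origin on the table under the mirror's axis; post at x = 55 to 65, prongs end at x = -16 mm. Lips 6 mm high round the grip: lift it 8 to 15 mm, draw it 60 mm or more towards the fork's -x, then raise (the head cannot pass up through the prongs). Nothing stands above the lips.
- centre_punch: Bystander: black centre punch, 13x13x109 mm. Origin in the middle of its underside. Leave it where it is.
- cold_chisel: Bystander: blue cold chisel, 21x154x16 mm. Origin in the middle of its underside. Leave it where it is.
- magnet: Bystander: flat triangular welding magnet, 66x96x17 mm. Origin in the middle of its underside. Leave it where it is.
- pot: Bystander: round earplug pot with orange lid, 50 mm across, 42 mm high. Origin in the middle of its underside. Leave it where it is.
- soapstone: Bystander: slim soapstone holder, 15x135x15 mm. Origin in the middle of its underside. Leave it where it is.

How it is judged:
By the outcome, as a careful person would: the job done as asked, in the order asked, and still so for the second after the job is handed in, while the arm keeps its last pose, push and grip.
It also fails if it takes over 67 s, if anything falls off the work surface, if the arm or the gripper's body presses on something with over 40 N, if the wrist force passes 120 N, or if a joint passes its speed limit or range.

## Working session

There is one attempt and no reset: what is moved stays moved. The work goes in short steps, Python scripts to look and compute and a tool call to move; the robot and the scene stay as the last step left them, time stands still between calls to the robot, and variables do not carry over. Pictures are saved under pics/ and viewed, at most 10 in all, crops included, and the job is handed in when it is done.

Besides the shell and the picture viewer there is one more tool, called after "Emit:" as name(argument=value, ...) on one line, values as JSON. step_arm: Moves the arm, as the interface text tells. Its arguments: {"type":"object","properties":{"series":{"type":"array"},"gripper":{"type":"number"},"newtons":{"type":"number"}},"required":["series"]}

```bash
mkdir -p pics; cat > h.py <<'E'
import numpy as np, cv2
from scipy.spatial.transform import Rotation as R
from workcell import monitor, viewer, job
def shot(n,f=None):
    p=viewer.read_camera(n)
    if f: cv2.imwrite('pics/'+f,p['image'][:,:,::-1])
    return p
def ray(p,uv):
    K,T=p['intrinsics'],p['T']
    d=np.linalg.inv(K)@[uv[0],uv[1],1.]; d=T[:3,:3]@[d[0],-d[1],-d[2]]
    return T[:3,3],d/np.linalg.norm(d)
def onz(p,uv,z):
    o,d=ray(p,uv); return o+d*(z-o[2])/d[2]
def proj(p,X):
    T=p['T'];c=T[:3,:3].T@(np.asarray(X)-T[:3,3]);c=np.array([c[0],-c[1],-c[2]])
    u=p['intrinsics']@c;return u[:2]/u[2]
def tri(a,ua,b,ub):
    o1,d1=ray(a,ua);o2,d2=ray(b,ub)
    s=np.linalg.lstsq(np.c_[d1,-d2],o2-o1,rcond=None)[0]
    x,y=o1+s[0]*d1,o2+s[1]*d2
    return (x+y)/2,np.linalg.norm(x-y)
def tool(dw):
    s=monitor.read_state();return R.from_rotvec(s['tcp_rot']).inv().apply(dw)
E
cat > a.py <<'E'
from h import *
np.set_printoptions(precision=4,suppress=True)
a=shot('top','top0.png');b=shot('side','side0.png')
s=monitor.read_state();print(s['tool_pos'],R.from_rotvec(s['tcp_rot']).as_matrix())
print(a['T'],b['T'])
for l in ['tee','photo_stand','camera','piece_seat','aim','far_weld','square_point','mirror','glass','grip','mirror_fork']:
    r=[viewer.spot_point(p,l) for p in(a,b)]
    print(l,[[(np.round(x['point']),round(x['score'],2)) for x in q[:3]] for q in r])
    if r[0] and r[1]: print('   ',tri(a,r[0][0]['point'],b,r[1][0]['point']))
E
python3 a.py
```

```text
[0.2361 0.6316 0.2301] [[-0.9367  0.3502 -0.0008]
 [ 0.3502  0.9367 -0.0019]
 [ 0.     -0.0021 -1.    ]]
[[ 0.0327  0.977  -0.2109  0.3248]
 [-0.9995  0.033  -0.0022 -0.0159]
 [ 0.0048  0.2109  0.9775  1.2839]
 [ 0.      0.      0.      1.    ]] [[ 0.9567  0.1415 -0.2543  0.1777]
 [-0.2906  0.5126 -0.808  -1.1993]
 [ 0.016   0.8469  0.5316  0.926 ]
 [ 0.      0.      0.      1.    ]]
tee [[(array([164., 236.]), 0.59)], [(array([227., 203.]), 0.9)]]
    (array([ 0.5054,  0.344 , -0.0204]), np.float64(0.009386571328459138))
photo_stand [[(array([266., 194.]), 0.87)], [(array([298., 247.]), 0.56), (array([297., 241.]), 0.47)]]
    (array([ 0.6559,  0.0187, -0.0149]), np.float64(0.009257143455767114))
camera [[], []]
piece_seat [[(array([272., 196.]), 0.78)], [(array([296., 244.]), 0.94)]]
    (array([ 0.6405, -0.0039,  0.0145]), np.float64(0.010422843148290463))
aim [[(array([268., 215.]), 0.62)], [(array([277., 228.]), 0.94)]]
    (array([0.5734, 0.0038, 0.0793]), np.float64(0.006844982436142905))
far_weld [[(array([271., 199.]), 0.75), (array([275., 195.]), 0.24)], [(array([298., 241.
[... 289 characters left out ...]
p.float64(0.0013778639573656716))
mirror [[(array([314., 241.]), 0.5)], [(array([264., 267.]), 0.63)]]
    (array([ 0.4966, -0.1382,  0.0599]), np.float64(0.0028713564414414713))
glass [[(array([316., 238.]), 0.52)], [(array([265., 265.]), 0.59), (array([284., 189.]), 0.37)]]
    (array([ 0.5016, -0.1431,  0.0686]), np.float64(0.00854054695590513))
grip [[(array([323., 232.]), 0.8)], [(array([264., 213.]), 0.89), (array([282., 358.]), 0.45)]]
    (array([ 0.4958, -0.1419,  0.2322]), np.float64(0.007066796223854568))
mirror_fork [[(array([315., 242.]), 0.58), (array([322., 232.]), 0.57)], [(array([264., 285.]), 0.75)]]
    (array([ 0.4997, -0.1447,  0.0017]), np.float64(0.009972850685227495))
```

View pics/top0.png

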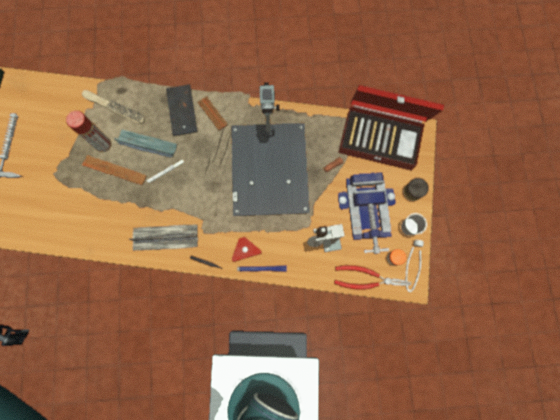

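View pics/side0.png

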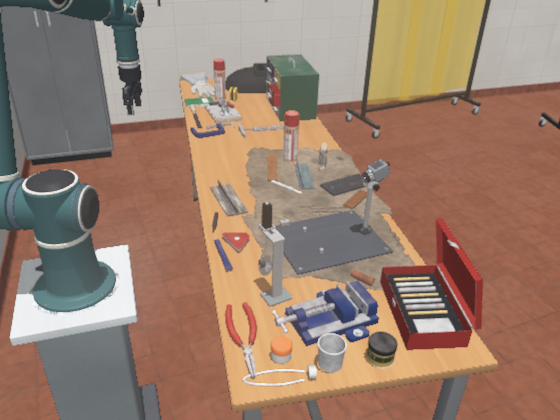

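The top view shows the target tee at (166,237), stand plate (233–308,124–215) with dowels at (252,182) and (289,182), end stop at (236,196), and mirror/fork at about (325,235). The side view shows the camera on the +x end, the mirror grip at (267,213), and the fork post at (277,265). I'll enlarge both for accurate corners.

```bash
python3 - <<'E'
import cv2
a=cv2.imread('pics/top0.png')[110:260,125:345];b=cv2.imread('pics/side0.png')[170:310,195:405]
cv2.imwrite('pics/tc.png',cv2.resize(a,None,fx=3.6,fy=3.6,interpolation=cv2.INTER_CUBIC))
cv2.imwrite('pics/sc.png',cv2.resize(b,None,fx=3.8,fy=3.8,interpolation=cv2.INTER_CUBIC))
E
```

```text
(no output)
```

View pics/tc.png

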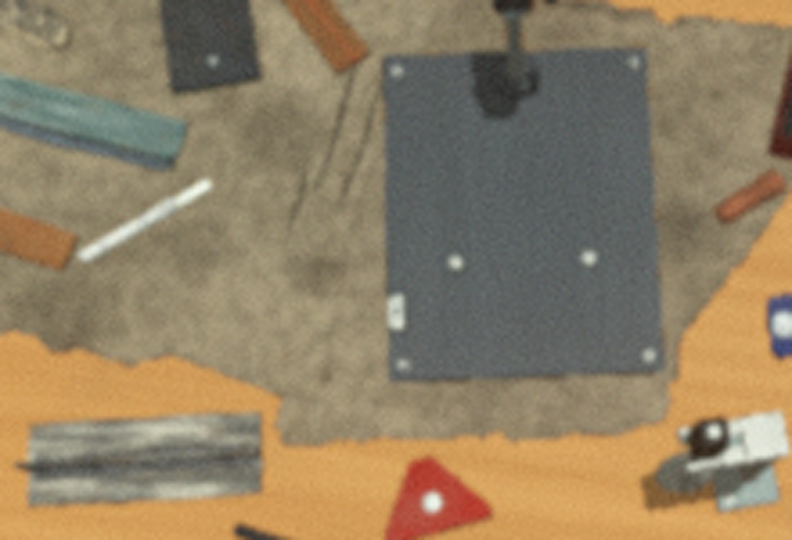

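View pics/sc.png

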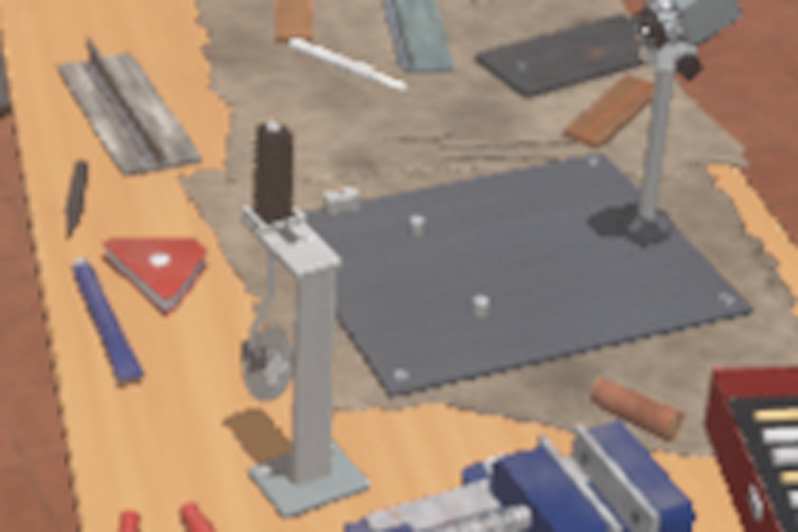

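The enlarged top crop gives the plate corners (384,58), (645,49), (662,372), (390,380), dowels (456,262)/(589,258) and block (397,312). It also gives the tee flange corners (28,425), (262,413), (262,492), (28,506). The fork opens to the left (+y) and the glass faces +x, towards the camera. I'll turn these into metres.

```bash
cat > m.py <<'E'
from h import *
np.set_printoptions(precision=4,suppress=True)
a=shot('top');b=shot('side')
tc=lambda u:[125+(u[0]+.5)/3.6-.5,110+(u[1]+.5)/3.6-.5]
sc=lambda u:[195+(u[0]+.5)/3.8-.5,170+(u[1]+.5)/3.8-.5]
def fit(L,W):
    L=np.array(L);W=np.array(W)[:,:2];l=L-L.mean(0);w=W-W.mean(0)
    th=np.arctan2((l[:,0]*w[:,1]-l[:,1]*w[:,0]).sum(),(l*w).sum())
    c,s=np.cos(th),np.sin(th);M=np.array([[c,-s],[s,c]]);o=W.mean(0)-M@L.mean(0)
    print('origin',o,'yaw deg',np.degrees(th),'res mm',1e3*(W-L@M.T-o).ravel());return o,th
print('stand top');fit([[.255,.125],[.255,-.125],[-.06,-.125],[-.06,.125]],[onz(a,tc(u),.01) for u in[(384,58),(645,49),(662,372),(390,380)]])
fit([[.0445,.06],[.0445,-.06]],[onz(a,tc(u),.024) for u in[(456,262),(589,258)]])
print('stand side');fit([[.255,.125],[.255,-.125],[-.06,-.125]],[onz(b,sc(u),.01) for u in[(601,155),(750,310),(392,393)]])
fit([[.0445,.06],[.0445,-.06]],[onz(b,sc(u),.024) for u in[(418,219),(481,298)]])
print('tee top');fit([[.038,.1065],[.038,-.1065],[-.038,-.1065],[-.038,.1065]],[onz(a,tc(u),.006) for u in[(28,425),(262,413),(262,492),(28,506)]])
print('tee side');fit([[.038,.1065],[.038,-.1065],[-.038,-.1065],[-.038,.1065]],[onz(b,sc(u),.006) for u in[(131,56),(201,160),(127,174),(58,68)]])
print('grip top',onz(a,tc((712,434)),.26),onz(b,sc((273,124)),.26))
print('arm',[onz(a,tc(u),.19) for u in[(779,411),(790,451),(690,470)]],[onz(b,sc(u),.19) for u in[(341,263),(304,276),(245,212)]])
E
python3 m.py
```

```text
stand top
origin [0.6456 0.0021] yaw deg 3.941628381831679 res mm [-2.8467 -2.3799 -2.4203  2.2146  1.7938  3.2647  3.4733 -3.0994]
origin [0.6476 0.002 ] yaw deg 3.743139696806159 res mm [ 0.0054 -0.0823 -0.0054  0.0823]
stand side
origin [ 0.6421 -0.0038] yaw deg 4.031027046730337 res mm [-2.1778 -3.9116 -3.2356  1.583   5.4133  2.3287]
origin [0.6468 0.0006] yaw deg 4.513465501663375 res mm [ 0.0883 -1.1185 -0.0883  1.1185]
tee top
origin [0.503  0.3328] yaw deg 5.135060602455783 res mm [-1.5618 -2.6938 -2.8215  2.3188  2.2497  3.969   2.1336 -3.594 ]
tee side
origin [0.5016 0.3243] yaw deg 5.247804928386141 res mm [-1.654  -7.2876 -4.3271  5.2396  3.7301  7.0818  2.251  -5.0339]
grip top [ 0.4989 -0.1387  0.26  ] [ 0.5002 -0.1363  0.26  ]
arm [array([ 0.5303, -0.1982,  0.19  ]), array([ 0.4996, -0.2065,  0.19  ]), array([ 0.4825, -0.1306,  0.19  ])] [array([ 0.5269, -0.2046,  0.19  ]), array([ 0.4994, -0.2121,  0.19  ]), array([ 0.4832, -0.1302,  0.19  ])]
```

Emit:
step_arm(series=[-0.045,-0.024,0.014,0.14,-0.09,-0.048,0.028,0.28,-0.134,-0.071,0.042,0.42,-0.178,-0.095,0.055,0.56,-0.223,-0.119,0.07,0.7,-0.267,-0.142,0.084,0.84,-0.311,-0.166,0.098,0.98,-0.355,-0.189,0.11,1.122], gripper=0.6)

```text
time: 2.3
tool_pos: [0.5036, 0.3296, 0.1209]
tcp_rot: [-2.124, -2.315, -0.0]
wrist_force: [1.0, 0.2, 0.6]
width: 0.602
grip_force: 0.0
```

Emit:
step_arm(series=[0,0,0.04,0,0,0,0.08,0,0,0,0.1,0,0,0,0.109,0,0,0,0.109,0])

```text
time: 2.92
tool_pos: [0.5029, 0.3313, 0.0125]
tcp_rot: [2.118, 2.321, 0.0]
wrist_force: [1.0, -0.4, 0.5]
width: 0.601
grip_force: 0.0
```

```bash
python3 - <<'E'
from h import *
s=monitor.read_state();print(s['tool_pos'],R.from_rotvec(s['tcp_rot']).as_matrix(),s['wrist_force'],s['q'])
p=shot('side');t=shot('top')
i=np.hstack([cv2.resize(p['image'][150:250,170:270],None,fx=4,fy=4,interpolation=2),cv2.resize(t['image'][190:290,115:215],None,fx=4,fy=4,interpolation=2)])
cv2.imwrite('pics/g1.png',i[:,:,::-1])
E
```

```text
[0.50289816 0.33128753 0.01254478] [[-9.13056664e-02  9.95822894e-01  1.97290747e-04]
 [ 9.95822910e-01  9.13056471e-02  1.04402043e-04]
 [ 8.59521851e-05  2.05999144e-04 -9.99999975e-01]] [ 0.97205829 -0.35892036  0.54830262] [ 5.41154052e-01  3.49454645e-01  1.93714368e+00 -1.60983869e-05
  8.54771453e-01  4.49731616e-01]
```

View pics/g1.png

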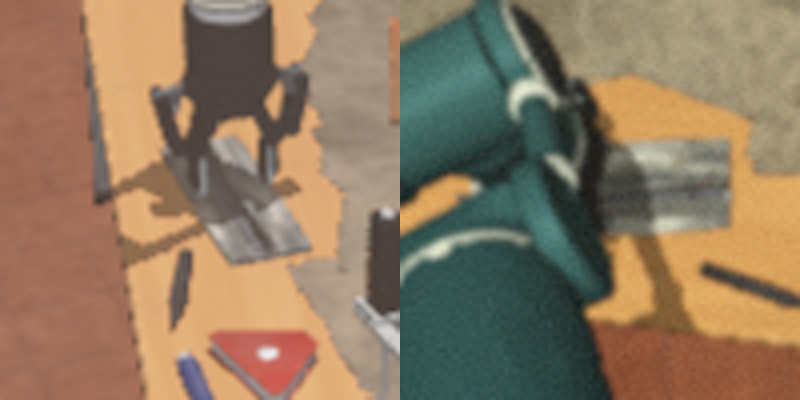

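The fingers straddle the web (side view, tips at about (205,185) and (268,180)). I'll close on it now.

Emit:
step_arm(series=[0,0,0.001,0,0,0,0.001,0,0,0,0.001,0,0,0,0.001,0,0,0,0.001,0,0,0,0.001,0,0,0,0.001,0,0,0,0.001,0], gripper=0, newtons=80)

```text
time: 4.03
tool_pos: [0.5025, 0.331, 0.0128]
tcp_rot: [-2.118, -2.32, 0.0]
wrist_force: [-5.0, -1.2, 9.0]
width: 0.043
grip_force: 78.2
```

Emit:
step_arm(series=[0,0,-0.02,0,0,0,-0.05,0,0,0,-0.08,0,0,0,-0.08,0])

```text
time: 4.53
tool_pos: [0.5045, 0.3319, 0.094]
tcp_rot: [2.117, 2.319, 0.008]
wrist_force: [1.6, 0.2, -7.1]
width: 0.038
grip_force: 79.0
```

Emit:
step_arm(series=[-0.045,0.012,0,0.003,-0.09,0.025,0,0.006,-0.135,0.037,0,0.009,-0.18,0.05,0,0.012,-0.225,0.062,0,0.015,-0.27,0.075,0,0.018,-0.315,0.087,0,0.021,-0.356,0.0995,0,0.021])

```text
time: 5.52
tool_pos: [0.6325, -0.0162, 0.0885]
tcp_rot: [-2.141, -2.295, 0.004]
wrist_force: [0.3, 0.3, -7.0]
width: 0.035
grip_force: 78.8
```

Emit:
step_arm(series=[0,0,0.03,0,0,0,0.04,0,0,0,0.04,0])

```text
time: 5.9
tool_pos: [0.6312, -0.014, 0.0483]
tcp_rot: [-2.138, -2.295, 0.006]
wrist_force: [-0.7, 0.1, -7.3]
width: 0.034
grip_force: 78.8
```

```bash
python3 - <<'E'
from h import *
s=monitor.read_state();print(s['tool_pos'],R.from_rotvec(s['tcp_rot']).as_matrix(),s['wrist_force'],s['q'])
p=shot('side');t=shot('top')
i=np.hstack([cv2.resize(p['image'][175:295,245:365],(400,400),interpolation=2),cv2.resize(t['image'][120:240,210:330],(400,400),interpolation=2)])
cv2.imwrite('pics/g2.png',i[:,:,::-1])
E
```

```text
[ 0.63124859 -0.01402615  0.04829206] [[-7.03911572e-02  9.97499772e-01 -6.26819453e-03]
 [ 9.97519044e-01  7.03955162e-02  4.77248922e-04]
 [ 9.17308481e-04 -6.21904931e-03 -9.99980241e-01]] [-0.74895133  0.06875963 -7.30824985] [-6.17116350e-02  3.53890053e-01  1.84993594e+00  1.10829477e-04
  9.44052397e-01 -1.32229219e-01]
```

View pics/g2.png

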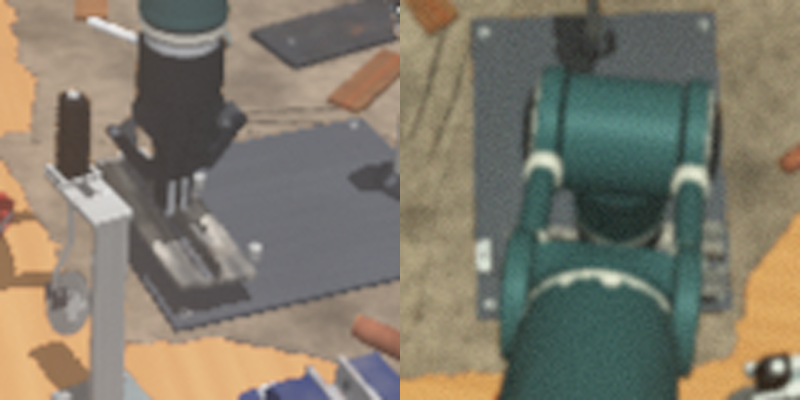

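Emit:
step_arm(series=[0,0,0.01,-0.003,0,0,0.02,-0.003,0,0,0.023,-0.003,0,0,0.024,-0.003,0,0,0.024,-0.003], newtons=110)

```text
time: 6.62
tool_pos: [0.6343, -0.0146, 0.0274]
tcp_rot: [2.139, 2.301, 0.0]
wrist_force: [-0.5, -0.6, -7.4]
width: 0.03
grip_force: 101.8
```

Emit:
step_arm(series=[0,0,0.001,0,0,0,0.002,0,0,0,0.002,0])

```text
time: 7.0
tool_pos: [0.6344, -0.0146, 0.0254]
tcp_rot: [2.139, 2.301, 0.0]
wrist_force: [0.7, -0.5, -7.1]
width: 0.024
grip_force: 101.8
```

Emit:
step_arm(series=[0,0,0.001,0,0,0,0.002,0,0,0,0.003,0,0,0,0.003,0])

```text
time: 7.5
tool_pos: [0.6337, -0.0147, 0.024]
tcp_rot: [-2.138, -2.301, 0.001]
wrist_force: [-7.9, 0.1, 6.5]
width: 0.032
grip_force: 104.1
```

Emit:
step_arm(series=[0,0.002,-0.001,0,0,0.004,-0.001,0,0,0.006,-0.001,0,0,0.008,-0.001,0,0,0.008,-0.001,0])

```text
time: 8.12
tool_pos: [0.6411, -0.0141, 0.0245]
tcp_rot: [-2.138, -2.3, 0.003]
wrist_force: [-7.3, -0.2, 3.2]
width: 0.03
grip_force: 104.4
```

Emit:
step_arm(series=[0,0.002,0,0,0,0.004,0,0,0,0.006,0,0,0,0.006,0,0])

```text
time: 8.62
tool_pos: [0.6471, -0.0137, 0.0244]
tcp_rot: [-2.138, -2.3, 0.003]
wrist_force: [-7.4, -0.8, 4.0]
width: 0.025
grip_force: 104.3
```

Emit:
step_arm(series=[0,0.002,0,0,0,0.004,0,0,0,0.004,0,0])

```text
time: 9.0
tool_pos: [0.6482, -0.0136, 0.0243]
tcp_rot: [-2.134, -2.297, 0.01]
wrist_force: [-16.0, -1.1, 10.1]
width: 0.029
grip_force: 105.3
```

Emit:
step_arm(series=[0.003,-0.002,0,0,0.006,-0.002,0,0,0.009,-0.002,0,0,0.012,-0.002,0,0,0.012,-0.002,0,0])

```text
time: 9.62
tool_pos: [0.6478, -0.0057, 0.0245]
tcp_rot: [2.137, 2.301, -0.01]
wrist_force: [-8.9, -11.6, 4.6]
width: 0.028
grip_force: 105.4
```

Emit:
step_arm(series=[0.003,0,0,0,0.005,0,0,0,0.005,0,0,0])

```text
time: 10.0
tool_pos: [0.6476, -0.0022, 0.0245]
tcp_rot: [2.135, 2.3, -0.012]
wrist_force: [-8.6, -18.8, 4.6]
width: 0.031
grip_force: 105.2
```

Emit:
step_arm(series=[0.002,0,0,0,0.004,0,0,0,0.004,0,0,0])

```text
time: 10.38
tool_pos: [0.6476, -0.002, 0.0246]
tcp_rot: [2.131, 2.298, -0.017]
wrist_force: [-8.6, -30.3, 4.5]
width: 0.029
grip_force: 105.1
```

Emit:
step_arm(series=[-0.003,0.002,0,0,-0.005,0.004,0,0,-0.005,0.004,0,0])

```text
time: 10.75
tool_pos: [0.6477, -0.0022, 0.0244]
tcp_rot: [-2.135, -2.299, 0.02]
wrist_force: [-19.8, -15.3, 14.3]
width: 0.028
grip_force: 106.0
```

Emit:
step_arm(series=[-0.0005,-0.002,0,0,-0.0005,-0.002,0,0,-0.0005,-0.002,0,0])

```text
time: 11.12
tool_pos: [0.6477, -0.0022, 0.0245]
tcp_rot: [-2.137, -2.301, 0.014]
wrist_force: [-13.5, -13.6, 9.9]
width: 0.031
grip_force: 106.3
```

Emit:
step_arm(series=[0,0,0,0,0,0,0,0,0,0,0,0,0,0,-0.03,0,0,0,-0.08,0,0,0,-0.14,0,0,0,-0.2,0,0,0,-0.25,0], gripper=0.5)

```text
time: 12.12
tool_pos: [0.652, 0.0027, 0.2769]
tcp_rot: [2.136, 2.3, 0.004]
wrist_force: [0.5, -0.3, -0.1]
width: 0.5
grip_force: 0.0
```

```bash
python3 - <<'E'
from h import *
s=monitor.read_state();print(s['tool_pos'],R.from_rotvec(s['tcp_rot']).as_matrix(),s['wrist_force'],s['q'])
p=shot('side')
cv2.imwrite('pics/g3.png',cv2.resize(p['image'][190:310,230:390],None,fx=5,fy=5,interpolation=2)[:,:,::-1])
E
```

```text
[0.65196457 0.00269662 0.27692453] [[-7.36289455e-02  9.97278116e-01  3.89063235e-03]
 [ 9.97285684e-01  7.36291996e-02  7.80780376e-05]
 [-2.08598628e-04  3.88582075e-03 -9.99992428e-01]] [ 0.45901877 -0.33691333 -0.06874419] [-3.41777035e-02  1.94491595e-01  1.60463687e+00  2.16798661e-04
  1.33857849e+00 -1.07923229e-01]
```

View pics/g3.png

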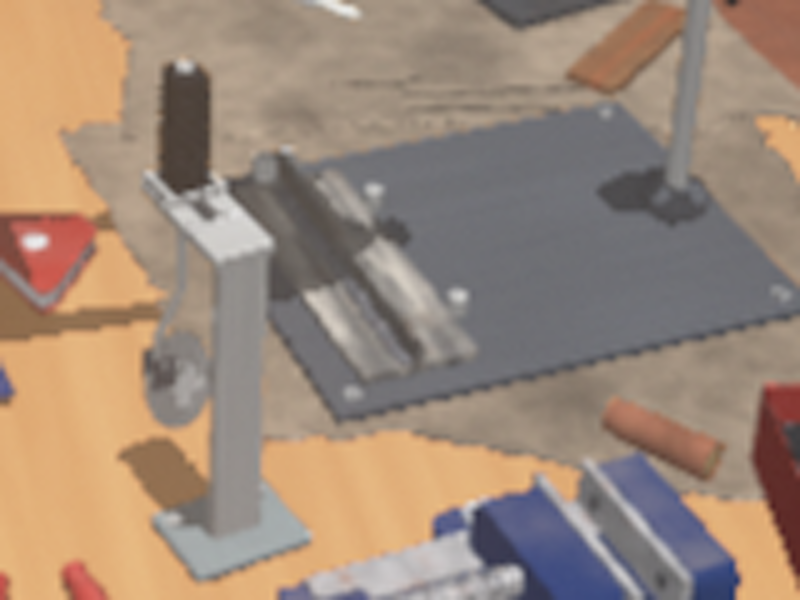

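The tee lies flat on the plate with its edge on both dowels (374,190)/(458,297), and the force readings confirmed both stops. On to the mirror.

Emit:
step_arm(series=[-0.016,-0.02,-0.006,0.179,-0.033,-0.04,-0.012,0.358,-0.049,-0.061,-0.018,0.537,-0.066,-0.081,-0.025,0.716,-0.082,-0.101,-0.025,0.895,-0.098,-0.122,-0.025,1.074,-0.115,-0.142,-0.025,1.253,-0.131,-0.162,-0.025,1.432], gripper=0.7, newtons=40)

```text
time: 13.18
tool_pos: [0.4988, -0.1406, 0.2985]
tcp_rot: [3.124, 0.324, 0.002]
wrist_force: [-0.4, -0.3, -0.3]
width: 0.698
grip_force: 0.0
```

Emit:
step_arm(series=[0,0,0,0,0,0,0,0])

```text
time: 13.42
tool_pos: [0.4996, -0.1399, 0.2985]
tcp_rot: [-3.124, -0.336, -0.002]
wrist_force: [1.3, -0.2, -0.0]
width: 0.699
grip_force: 0.0
```

```bash
python3 - <<'E'
from h import *
np.set_printoptions(precision=4,suppress=True)
s=monitor.read_state();print(s['tool_pos'],R.from_rotvec(s['tcp_rot']).as_matrix(),s['q'])
p=shot('side')
for x in viewer.spot_point(p,'grip')[:2]+viewer.boxes_of(p,'mirror')[:1]: print(x, onz(p,x['point'],.23) if 'point' in x else '')
# tip projection of the two fingers, for the picture
i=p['image'].copy()
cv2.imwrite('pics/g4.png',cv2.resize(i[150:300,210:360],(600,600),interpolation=2)[:,:,::-1])
E
```

```text
[ 0.4996 -0.1399  0.2985] [[ 0.9772  0.2125  0.0012]
 [ 0.2125 -0.9772  0.0002]
 [ 0.0013  0.     -1.    ]] [-0.3214 -0.0709  1.8461  0.0006  1.3653  1.0351]
{'point': [265.9, 213.5], 'score': 0.69} [ 0.4978 -0.1407  0.23  ]
{'extent': [265.4, 238.9, 15.4, 78.5], 'score': 0.83}
```

View pics/g4.png

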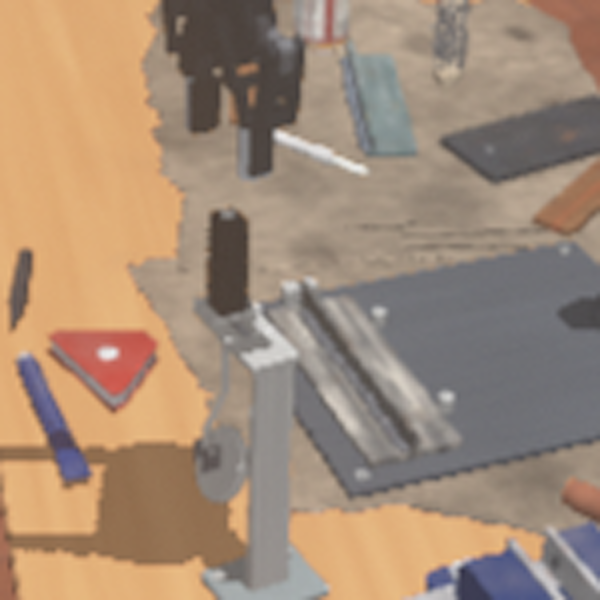

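The open fingers (203,120)/(255,165) are centred over the grip top (228,213), and the tee end meets the block at (290,290). Descending and gripping.

Emit:
step_arm(series=[0,0,0.03,0,0,0,0.06,0,0,0,0.08,0,0,0,0.082,0,0,0,0.082,0])

```text
time: 14.2
tool_pos: [0.4996, -0.1401, 0.2168]
tcp_rot: [3.124, 0.333, 0.001]
wrist_force: [0.6, -0.1, 0.4]
width: 0.697
grip_force: 0.0
```

Emit:
step_arm(series=[0,0,0,0,0,0,0,0,0,0,0,0,0,0,0,0,0,0,0,0,0,0,0,0], gripper=0, newtons=40)

```text
time: 14.95
tool_pos: [0.4996, -0.1404, 0.2174]
tcp_rot: [3.123, 0.332, 0.003]
wrist_force: [-0.3, 1.1, 5.6]
width: 0.251
grip_force: 39.7
```

Emit:
step_arm(series=[0,0,-0.006,0,0,0,-0.011,0,0,0,-0.011,0,0,-0.015,-0.011,0,0,-0.035,-0.011,0,0,-0.055,-0.011,0,0,-0.072,-0.011,0,0,-0.072,-0.011,0])

```text
time: 15.95
tool_pos: [0.4835, -0.0684, 0.2274]
tcp_rot: [3.123, 0.336, 0.0]
wrist_force: [-0.0, -0.4, -0.7]
width: 0.252
grip_force: 39.3
```

Emit:
step_arm(series=[0.02,0,-0.02,0,0.038,0,-0.02,0,0.038,0,-0.02,0,0.038,0.02,-0.02,0,0.038,0.045,-0.02,0,0.038,0.065,-0.02,0,0.038,0.065,-0.02,0], newtons=25)

```text
time: 16.82
tool_pos: [0.5344, -0.1274, 0.2468]
tcp_rot: [-3.124, -0.328, 0.001]
wrist_force: [-0.6, -0.6, -0.5]
width: 0.253
grip_force: 39.3
```

```bash
python3 - <<'E'
from h import *
s=monitor.read_state();print(s['tool_pos'],s['wrist_force'],s['torque'])
p=shot('side')
cv2.imwrite('pics/g5.png',cv2.resize(p['image'][170:300,215:345],(600,600),interpolation=2)[:,:,::-1])
E
```

```text
[ 0.53439222 -0.12741302  0.24676752] [-0.58038795 -0.60016497 -0.52986255] [-0.02282129  0.01743755 -0.0207722 ]
```

View pics/g5.png

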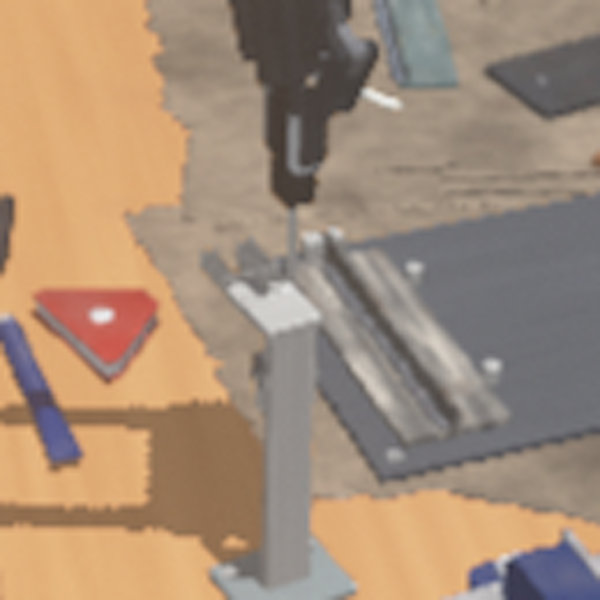

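The rod (292,230) hangs just beyond the +x side of the fork arm. I'll pull towards -x against the arm so that the mirror pivots in the pads, as the tool itself can't be tilted.

Emit:
step_arm(series=[-0.006,0,0,0,-0.011,0,0,0,-0.015,0,0,0,-0.018,0,0,0,-0.02,0,0,0,-0.022,0,0,0,-0.022,0,0,0], gripper=0, newtons=20)

```text
time: 17.75
tool_pos: [0.5145, -0.1294, 0.2477]
tcp_rot: [-3.123, -0.332, -0.006]
wrist_force: [4.1, 2.2, -3.3]
width: 0.255
grip_force: 39.0
```

Emit:
step_arm(series=[-0.002,0,0,0,-0.004,0,0,0,-0.006,0,0,0,-0.008,0,0,0,-0.008,0,0,0])

```text
time: 18.38
tool_pos: [0.5069, -0.1311, 0.2477]
tcp_rot: [-3.123, -0.332, -0.006]
wrist_force: [4.6, 2.1, -2.8]
width: 0.254
grip_force: 39.0
```

Emit:
step_arm(series=[-0.002,0,0,0,-0.004,0,0,0,-0.006,0,0,0,-0.008,0,0,0,-0.01,0,0,0,-0.01,0,0,0])

```text
time: 19.12
tool_pos: [0.4975, -0.1334, 0.248]
tcp_rot: [-3.124, -0.332, -0.008]
wrist_force: [4.4, 2.5, -1.9]
width: 0.257
grip_force: 39.2
```

```bash
python3 - <<'E'
from h import *
s=monitor.read_state();print(s['tool_pos'],s['wrist_force'],s['torque'])
p=shot('side');t=shot('top')
for l in('glass','grip','mirror'):print(l,viewer.spot_point(p,l)[:2],viewer.spot_point(t,l)[:1])
cv2.imwrite('pics/g6.png',cv2.resize(p['image'][170:300,215:345],(600,600),interpolation=2)[:,:,::-1])
E
```

```text
[ 0.49748514 -0.13343087  0.24804423] [ 4.39176442  2.52103704 -1.94741955] [ 0.41822609 -1.23500672  0.00870502]
glass [{'point': [277.6, 249.9], 'score': 0.63}] [{'point': [266.8, 195.3], 'score': 0.19}]
grip [{'point': [266.2, 199.3], 'score': 0.51}] []
mirror [{'point': [276.9, 248.4], 'score': 0.67}] []
```

View pics/g6.png

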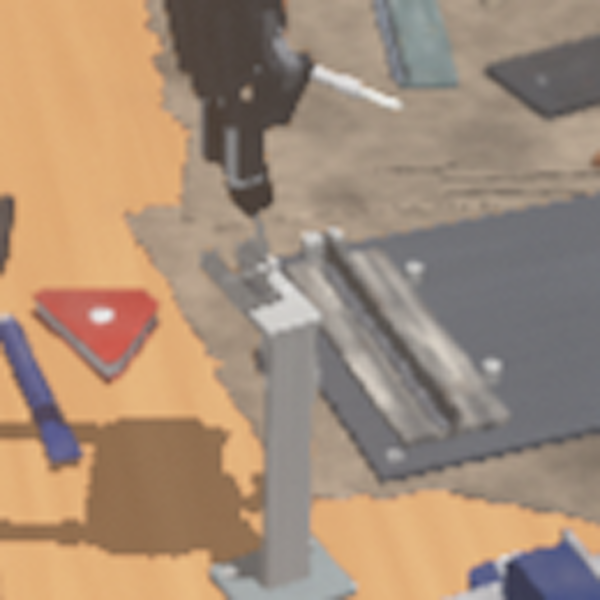

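The picture shows the grip base and rod (262,230) swung towards +x relative to the fingers, so the mirror pivots as planned. That was my last picture; from here I'll measure numerically.

```bash
cat > t.py <<'E'
from h import *
np.set_printoptions(precision=4,suppress=True)
def tilt(p):
    s=monitor.read_state();M=R.from_rotvec(s['tcp_rot']).as_matrix()
    g=s['tool_pos']+M@[0,0,-.019]; n=M[:,1]; x=M[:,0]
    print('tcp',s['tool_pos'],'yaw',np.degrees(np.arctan2(x[1],x[0])),'F',s['wrist_force'])
    for l in('glass','mirror','mirror_head'):
        for r in viewer.spot_point(p,l)[:1]:
            o,d=ray(p,r['point']);X=o+d*(n@(g-o))/(n@d);v=X-g
            print(l,np.round(r['point'],1),round(r['score'],2),'X',X,'len',np.linalg.norm(v),'tilt',np.degrees(np.arctan2(v@x,-v[2])))
if __name__=='__main__':
    tilt(shot('side'))
E
python3 t.py
```

```text
tcp [ 0.4975 -0.1334  0.248 ] yaw 12.141667087650266 F [ 5.8843  1.4124 -2.6653]
glass [278.5 246.4] 0.64 X [ 0.5391 -0.1245  0.109 ] len 0.1636926809072834 tilt 14.860857236365014
mirror [262.3 286.5] 0.74 X [ 0.4919 -0.1348 -0.0112] len 0.27828401993965396 tilt -1.439525104081722
```

Emit:
step_arm(series=[-0.002,0,0,0,-0.0035,0,0,0,-0.0037,0,0,0,-0.0037,0,0,0])

```text
time: 20.23
tool_pos: [0.494, -0.1343, 0.2481]
tcp_rot: [3.124, 0.332, 0.008]
wrist_force: [6.8, 1.5, -2.4]
width: 0.252
grip_force: 39.1
```

Emit:
step_arm(series=[0.015,0,0,0,0.035,0,0,0,0.045,-0.02,0,0,0.045,-0.045,0,0,0.045,-0.07,0,0,0.045,-0.09,0,0,0.045,-0.09,0,0], newtons=60, gripper=0)

```text
time: 21.1
tool_pos: [0.5172, -0.0359, 0.2471]
tcp_rot: [3.124, 0.336, -0.001]
wrist_force: [0.0, -0.2, -1.6]
width: 0.254
grip_force: 61.4
```

```bash
python3 t.py; python3 t.py
```

```text
tcp [ 0.5173 -0.0367  0.2472] yaw 12.228586523325122 F [ 0.0804  0.7712 -1.3836]
glass [276.3 225.8] 0.56 X [ 0.5636 -0.0267  0.1084] len 0.16471041178480014 tilt 16.739673955830565
mirror [276.4 227.9] 0.58 X [ 0.5641 -0.0266  0.1011] len 0.17189868050567883 tilt 16.197650316502887
mirror_head [276.5 226.8] 0.39 X [ 0.5644 -0.0266  0.1048] len 0.16841950692613972 tilt 16.625432684325336
tcp [ 0.5172 -0.0378  0.2473] yaw 12.094652876184727 F [ 0.1528 -0.047   0.8113]
glass [275.5 227. ] 0.78 X [ 0.5607 -0.0285  0.106 ] len 0.16631628701373116 tilt 15.500431685853936
mirror [275.  228.2] 0.8 X [ 0.5592 -0.0289  0.1024] len 0.16941339831892788 tilt 14.667876056377025
mirror_head [278.9 226.7] 0.46 X [ 0.5717 -0.0262  0.1036] len 0.17195497011851965 tilt 18.884719786330642
```

Emit:
step_arm(series=[0.012,0,-0.025,0.035,0.025,0,-0.05,0.07,0.037,0,-0.075,0.105,0.05,0,-0.1,0.139,0.05,0,-0.1,0.139,0.05,0,-0.1,0.139,0.05,0,-0.1,0.139,0.05,0,-0.1,0.139])

```text
time: 22.5
tool_pos: [0.5651, -0.0267, 0.3461]
tcp_rot: [-3.139, -0.114, 0.003]
wrist_force: [-0.3, 1.0, -1.0]
width: 0.249
grip_force: 61.5
```

```bash
python3 - <<'E'
from t import *
im=[];
for i in range(6):
    p=shot('side');im.append(p['image'].astype(float))
    if i%3==2: tilt(p)
s=monitor.read_state()
np.savez('A.npz',im=np.mean(im,0),pos=s['tool_pos'],rot=s['tcp_rot'])
E
```

```text
tcp [ 0.5656 -0.0267  0.3469] yaw 4.17232849113844 F [-1.0233 -0.433  -1.0313]
glass [290.2 195.2] 0.82 X [ 0.6028 -0.024   0.2016] len 0.16846712725063964 tilt 12.83545601268201
mirror [293.4 192.4] 0.74 X [ 0.6121 -0.0233  0.2088] len 0.16390443601076932 tilt 16.57965499410109
mirror_head [292.4 193.5] 0.61 X [ 0.6092 -0.0235  0.2058] len 0.16596098541368265 tilt 15.331791709121324
tcp [ 0.5659 -0.0267  0.3473] yaw 4.173013917417719 F [-0.1839 -0.5581 -0.6597]
glass [291.5 194.3] 0.53 X [ 0.6066 -0.0237  0.2037] len 0.16762201011262987 tilt 14.092794274846133
mirror [296.1 196.6] 0.9 X [ 0.621  -0.0227  0.1936] len 0.18137373445187077 tilt 17.713599819454014
mirror_head [294.  191.7] 0.49 X [ 0.6139 -0.0232  0.2107] len 0.16290611255772983 tilt 17.160222794559722
```

Emit:
step_arm(series=[-0.015,-0.008,0.025,0,-0.03,-0.016,0.05,0,-0.0407,-0.0223,0.08,0,-0.0407,-0.0223,0.105,0,-0.0407,-0.0223,0.117,0,-0.0407,-0.0223,0.117,0,-0.0407,-0.0223,0.117,0,-0.0407,-0.0223,0.117,0])

```text
time: 24.1
tool_pos: [0.5246, -0.0075, 0.2316]
tcp_rot: [3.139, 0.114, 0.004]
wrist_force: [-0.1, 0.8, -1.0]
width: 0.249
grip_force: 61.5
```

```bash
cat > d.py <<'E'
from t import *
from scipy import ndimage
im=[]
for i in range(5): p=shot('side');im.append(p['image'].astype(float))
tilt(p)
B=np.mean(im,0);np.savez('B.npz',im=B)
z=np.load('A.npz');A=z['im'];D=np.abs(A-B).max(2)
M=R.from_rotvec(z['rot']).as_matrix();g=z['pos']+M@[0,0,-.019];x,n=M[:,0],M[:,1]
c=proj(p,g+.165*(np.sin(.29)*x-np.cos(.29)*np.array([0,0,1])));print('pred glass A',c,'grasp px',proj(p,g))
r0,c0=int(c[1])-26,int(c[0])-24
m=(D[r0:r0+44,c0:c0+48]>25)
for r in m: print(''.join('#' if v else '.' for v in r))
print(r0,c0)
E
python3 d.py
```

```text
tcp [ 0.5239 -0.0075  0.2307] yaw 4.165429624046202 F [-0.5799 -0.2317 -1.3858]
glass [274.7 227.9] 0.57 X [ 0.5662 -0.0044  0.0864] len 0.16869200332223275 tilt 14.556533089935673
mirror [275.5 228.5] 0.58 X [ 0.5688 -0.0042  0.0837] len 0.17193470074889997 tilt 15.156996358998104
mirror_head [278.3 229.3] 0.53 X [ 0.5777 -0.0036  0.0789] len 0.17906640308873048 tilt 17.500854372572697
pred glass A [293.6728 192.5259] grasp px [279.2909 142.4693]
######...........#..............................
######...........#..............................
######..........................................
######............#.............................
#####.............#.............................
#####.............#.............................
#####...........................................
####............................................
####............................................
####............................................
####............................................
###.............................................
###.............................................
...........
[... 815 characters left out ...]
......
..................#####..#.##...................
..................#####..#.##...................
...................#######......................
....................######......................
....................########....................
....................#######.....................
#....................######.....................
#.....................####......................
#.....................###.......................
................................................
................................................
.#..............................................
.#..............................................
..#.............................................
166 269
```

```bash
cat > f.py <<'E'
from t import *
p=shot('side');z=np.load('A.npz');A=z['im'];B=np.load('B.npz')['im']
D=np.abs(cv2.GaussianBlur(A-B,(0,0),.6)).max(2)
M=R.from_rotvec(z['rot']).as_matrix();g=z['pos']+M@[0,0,-.019];X,Y,Z=M[:,0],M[:,1],np.array([0,0,1.])
X=np.array([X[0],X[1],0]);Y=np.cross(Z,X)
S=8;r0,c0,h,w=180,278,36,30
m=D[r0:r0+h,c0:c0+w]
print('bg',np.percentile(D[166:205,300:316],90))
res=[]
ph=np.linspace(0,2*np.pi,60)
for thr in(14,20):
  mm=(m>thr).astype(np.uint8);mm=cv2.morphologyEx(mm,cv2.MORPH_CLOSE,np.ones((5,5)))
  for th in np.arange(8,26,.5):
    for d in np.arange(.155,.187,.002):
      t=np.radians(th);zm=np.cos(t)*Z-np.sin(t)*X;xm=np.cos(t)*X+np.sin(t)*Z
      n=.883*xm-.469*zm;u=.469*xm+.883*zm;o=g-d*zm
      P=[proj(p,o+.0265*(np.cos(a)*Y+np.sin(a)*u)-k*n) for a in ph for k in(0,.007)]
      H=cv2.convexHull((((np.array(P)-[c0,r0]+.5)*S)).astype(np.int32))
      k=cv2.fillConvexPoly(np.zeros((h*S,w*S),np.uint8),H,1)
      K=cv2.resize(k.astype(np.float32),(w,h),interpolation=cv2.INTER_AREA)
      res.append((np.minimum(K,mm).sum()/np.maximum(K,mm).sum(),thr,th,d))
  q=sorted([r for r in res if r[1]==thr])[::-1][:8];print(np.array(q))
E
python3 f.py
```

```text
bg 1.3255846687850605
[[ 0.7467 14.     15.5     0.171 ]
 [ 0.7369 14.     16.      0.171 ]
 [ 0.7351 14.     15.5     0.169 ]
 [ 0.7314 14.     15.      0.171 ]
 [ 0.7313 14.     15.5     0.173 ]
 [ 0.7303 14.     16.      0.169 ]
 [ 0.7287 14.     16.      0.173 ]
 [ 0.7191 14.     15.      0.169 ]]
[[ 0.751  20.     15.      0.171 ]
 [ 0.7446 20.     15.      0.169 ]
 [ 0.7393 20.     15.5     0.171 ]
 [ 0.737  20.     15.5     0.169 ]
 [ 0.7343 20.     14.5     0.171 ]
 [ 0.7282 20.     14.5     0.169 ]
 [ 0.7281 20.     15.      0.173 ]
 [ 0.7229 20.     15.      0.167 ]]
```

```bash
cat > r.py <<'E'
from t import *
p=shot('side');z=np.load('A.npz');A=z['im'];B=np.load('B.npz')['im'];S=(B-A).sum(2)/3
M=R.from_rotvec(z['rot']).as_matrix();g=z['pos']+M@[0,0,-.019];X=np.array([M[0,0],M[1,0],0]);Z=np.array([0,0,1.])
def col(th):
    t=np.radians(th);zm=np.cos(t)*Z-np.sin(t)*X
    P=np.array([proj(p,g-d*zm) for d in np.linspace(0,.17,60)]);return lambda r:np.interp(r,P[:,1],P[:,0])
f=[col(t) for t in(13,15,17,19)]
for r in range(150,186,2):
    print(r,[round(float(k(r)),1) for k in f],'S@276..', S[r:r+2,276:298].mean(0).astype(int))
E
python3 r.py
```

```text
150 [280.9, 281.2, 281.5, 281.8] S@276.. [ 0 -4 -6 21 48 47 45 46 43 62 75 29  2  0  1  0  0  0  0  0  0  0]
152 [281.3, 281.7, 282.1, 282.5] S@276.. [ 0 -2  6 18 27 34 40 50 61 85 96 58 11  0  0  0  0  0  0  0  0  0]
154 [281.8, 282.2, 282.7, 283.2] S@276.. [ 0  0  9 44 73 74 74 73 75 89 96 88 23  3  1  0  0  0  0  0  0  0]
156 [282.2, 282.7, 283.3, 283.9] S@276.. [ 0  0  0 27 66 75 74 69 74 92 97 95 51 12  0  0  0  0  0  0  0  0]
158 [282.6, 283.2, 283.9, 284.5] S@276.. [ 0  0  0  2 19 50 76 68 62 73 64 52 21  3  0  0  0  0  0  0  0  0]
160 [283.0, 283.7, 284.5, 285.2] S@276.. [ 0  0  0  0  0  3 13 19 13 17 11  2  0  0  0  0  0  0  0  0  0  0]
162 [283.5, 284.3, 285.1, 285.9] S@276.. [ 0  0  0  0  0  0  0  0 10 22 19  6  0  0  0  0  0  0  0  0  0  0]
164 [283.9, 284.8, 285.7, 286.6] S@276.. [ 0  0  0  0  0  0  0  0  5 16 21  7  0  0  0  0  0  0  0  0  0  0]
166 [284.3, 285.3, 286.2, 287.2] S@276.. [ 0  0  0  0  0  0  0  0  0 12 19  7  0  0  0  0  0  0  0  0  0  0]
168 [284.7, 285.8, 286.8, 287.9] S@276.. [ 0  0  0  0  0  0  0  0  0  4 13 11  3  0  0  0  0  0  0  0  0  0]
170 [285.2, 286.3, 287.4, 288.6] S@276.. [ 0  0  0  0  0  0  0  0  0  0  9 15  4  0  0  1  0  0  0  0  0  0]
172 [285.6, 286.8, 288.0, 289.3] S@276.. [ 0  0  0  0  0  0  0  0  0  0  2 12  8  1  0  0  0  0  0  0  0  0]
174 [286.0, 287.3, 288.6, 290.0] S@276.. [ 0  0  0  0  0  0  0  0  0  0  0  7 10  1 -1  0  0  0  0  0  0  0]
176 [286.5, 287.8, 289.2, 290.6] S@276.. [0 0 0 0 0 0 0 0 0 0 0 1 8 3 0 0 0 0 0 0 0 0]
178 [286.9, 288.3, 289.8, 291.3] S@276.. [0 0 0 0 0 0 0 0 1 0 0 2 7 8 2 0 1 0 0 0 0 0]
180 [287.3, 288.8, 290.4, 292.0] S@276.. [0 0 0 0 0 0 0 0 0 0 0 5 4 5 3 0 0 0 0 1 0 0]
182 [287.7, 289.3, 291.0, 292.7] S@276.. [ 0  1  0  1  0  0  0  0  0  0  2 -1  2  3  0  0  0  0  0  0  0  0]
184 [288.2, 289.8, 291.6, 293.3] S@276.. [ 0  0  0  0  1  1  0  1  0  6 11  5  2  1  0  0  0  0  1  0  0  0]
```

Emit:
step_arm(series=[0.0015,0,0,0,0.0015,0,0,0,0.0015,0,0,0,0.0015,0,0,0,0.0015,0,0,0,0.0015,0,0,0,0.0015,0,0,0,0.0015,0,0,0])

```text
time: 25.6
tool_pos: [0.5251, -0.0073, 0.2303]
tcp_rot: [-3.14, -0.114, 0.0]
wrist_force: [-0.5, -0.0, -0.9]
width: 0.252
grip_force: 61.5
```

```bash
python3 - <<'E'
from t import *
tilt(shot('side'))
print(job.finish_job())
E
```

```text
tcp [ 0.5252 -0.0073  0.2303] yaw 4.171226027115502 F [-0.7831 -0.0126 -0.5598]
glass [277.  226.8] 0.78 X [ 0.5734 -0.0038  0.0886] len 0.16782266552905706 tilt 16.740890075882433
mirror [277.  228.6] 0.45 X [ 0.5735 -0.0038  0.0822] len 0.1739387885861677 tilt 16.187815708266363
mirror_head [279.3 225.8] 0.46 X [ 0.5805 -0.0033  0.0905] len 0.16823722062006857 tilt 19.26069453264499
the job is handed in; nothing more can be done
None
```

I handed the job in at about 26 s: the tee was pressed against both dowels and the end stop and released, and the mirror is held at the aim point within a few mm, tilted back about 16.5° (needed 17.3°, my reading good to about 1.5°) by pivoting it in the pads against the fork arm; no verdict came back.

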